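Turn a portable drive over with a lifter

ROBOT

A 7-joint arm with a two-finger parallel gripper is mounted at the origin on a cart in front of the work surface, level with it; the furniture and walls round the work are solid. World frame = base frame: x ahead of the robot, y to its left, z up, the work surface at z = 0. Lengths are in mm, angles in rad, forces in N, time in s.
With the tool pointing down it reaches from about 425 to 1025 mm from the base axis. Payload 9.4 kg.
Tool frame: the origin (TCP) lies between the finger pads, 19 mm behind the fingertips; this is the grasp point; z points along the fingers, y is the line along which they close (so a half turn about z gives the same grasp; the last joint's range is limited). The gripper opens to 85 mm and grips with 20 to 120 N. Pads are 22 mm wide; open, the fingers measure 114 mm over their backs; the gripper's body (76 mm by 85 mm) begins 54 mm behind the grasp point. The pads swing forward as they close: fully open they stand 13 mm farther back than shut.
Start: joints at [1.091, 0.599, -0.003, 1.599, 0.002, 0.943, -0.08], TCP at [284.189, -666.979, 249.975] pointing down, gripper open.
Joint ranges: [-2.57, 2.57], [-0.35, 1.97], [-1.29, 1.29], [0.11, 2.56], [-1.05, 4.19], [0.11, 1.86], [-2.63, 2.63]. Speed limits (rad/s): [2.22, 2.22, 3.01, 3.01, 3.14, 3.14, 3.14].

INTERFACE

Orientations are given as a unit quaternion [w, x, y, z].
In Python, from plant import arm gives the robot as it stands.
- The arm moves only by the shell command python3 -m inch 'ROWS' [FORCE]. ROWS is JSON, one flat list of numbers, 7 for each row, row after row: the shift along the world's x, y, z in units of 25 mm (1.0 is 25 mm), then the turn, a rotation vector about the world's x, y, z in units of 5 degrees (1.0 is 5 degrees), then the closure, from 0 (fully open) to 1 (shut). A call has exactly 5 rows; each row shifts and turns the commanded pose from where the row before left it; what a row does not reach is not made up. A row lasts 1/12 s, in which the tool goes at most 41.7 mm and 7.16 degrees, less where a joint would pass 70% of its speed; a pose out of reach is approached as far as the arm can. A call is refused whole if a number of a shift passes 1 or a number of a turn 1, either way. A call with a gripper value outside its range is refused whole. The fingers move at their own pace and stop on an object; FORCE is the grip in N (left out, the last holds). Time passes only in rows, so rows that do not move let the fingers close, or fill a call up. It gives the time, the measured TCP pose, the force, the opening and the grip force at its end, in the units of the state.
- arm.state(): the state, without advancing time (a new reading comes with each control period).
- arm.grab_frame(name): name is "scene" or "top"; returns the picture (420x560x3 uint8, blue, green, red); there is no depth.
- arm.calibration(name): a dict with "K" (3x3 intrinsics, pixels), "R" (3x3) and "t" (3): a world point X has camera coordinates R X + t. Camera axes: x right, y down, z forward; pixel columns grow to the right and rows downward; lengths in mm; the calibration is good to about 2 mm. A picture is of the moment at which its call begins. calibration takes no time and is no camera call.
- arm.close_job(): hands the job in; it is judged then, once.
The state is a dict: "time": time; "joint_pos": joint angles; "dq": joint speeds; "joint_torque": joint torques, N m; "eef_pos": TCP position; "orientation": TCP orientation; "ft_force": force on the tool from outside, world axes, zero at the start; "torque": the same for the moment, N m; "grip_width": finger opening in mm; "grip_force": force on a finger pad.
Only numpy, scipy, OpenCV 4.12 (cv2) and the standard library are available. Lean on these libraries where they do the work, as an engineer would, in place of code of your own. Each camera call takes 0.05 s, during which the arm holds its last target. There are 200 camera calls.

TASK

The seam of the portable drive lying in the metal turn-over jig has just been glued, so the gripper must not touch it. Take the flat steel lifter by its upright grip, keep its blade resting lightly on the jig's low entry floor while you slide it under the drive's overhanging edge, then gently raise that edge and tip the drive over the step, so that it lies upside down flat on the jig's cork deck. Finally lay the lifter flat on the bare cabinet top and let it go; leave the other things where they are.

Things in the scene. Friction and masses are not known exactly. Their poses are not given: they have to be found in the camera images.
- jig: Fixed aluminium jig, 248 x 146 mm, on the cabinet top. Origin: cabinet-top height, below the middle of the step. x runs from the entry floor over the grey plinth to the cork deck, z up. Heights: entry floor (a rigid level plate of unknown setting, 3 to 12 mm, to be felt; x -135 to -62 mm), plinth 16 (x -62 to 0), step at x = 0, deck 25 (x 0 to 105), end rim 30 (x 105 to 113).
- drive: Black portable drive 118 (x) x 82 (y) x 14 mm, 0.14-0.22 kg, label on top. Origin: centre of its underside; z out of the label face. Starts label up on the plinth, long sides along the step: one 2 to 13 mm short of it, the other overhanging the plinth by 22 to 34 mm with a 4 to 13 mm gap above the entry floor. Pushed, it slides to the step and pivots there.
- lifter: Lifter, 0.15 kg: steel blade 85 x 46 x 2.5 mm, black upright grip plate 44 (x) x 14 (y) mm, top 54.5 mm above the blade's underside; a 22 mm wide flange at its foot up to 6.5 mm. Origin: blade's underside, below the grip's middle; x along the blade to its front edge (55 mm ahead; rear edge 30 mm behind), z up. Starts on its blade on the cabinet top, right of the jig.
- lifter_tip (a point): Middle of the lifter's front edge, on the blade's underside, 55 mm ahead of the lifter's origin.
- mug: Spotted white mug, bystander, 93 mm tall.
- hub: Grey four-port hub lying flat, 109 x 41 x 16 mm, bystander.
- torch: Dark grey torch standing on end, 29 mm across, 103 mm tall, bystander.
- tape: Roll of brown tape lying flat, 96 mm across, 48 mm tall, bystander.
- speaker_front (a point): Foot of the front face (towards the robot) of the fixed black box speaker that stands between lifter and jig: an obstacle 120 mm wide and 270 mm tall. Carry the lifter round in front of it: the gripper passes with the TCP 80 mm or more before this face.

How it is judged:
By the outcome, as a careful person would: the job done as asked, in the order asked, and still so for the second after the job is handed in, with the robot touching nothing.
It also fails if it takes over 72 s, if anything falls off the work surface, if the arm or the gripper's body presses on something with over 40 N, if the wrist force passes 120 N, or if a joint passes its speed limit or range.

## Working session

There is one attempt and no reset: what is moved stays moved. The work goes in short steps, Python scripts to look and compute and a shell command to move; the robot and the scene stay as the last step left them, time stands still between calls to the robot, and variables do not carry over. Pictures are saved under pics/ and viewed, at most 10 in all, crops included, and the job is handed in when it is done.

```bash
ls; mkdir -p pics; python3 - <<'E'
from plant import arm
import cv2,numpy as np
for n in("scene","top"):
    cv2.imwrite(f"pics/{n}0.png",arm.grab_frame(n)); c=arm.calibration(n)
    R=np.array(c["R"]);print(n,np.round(c["K"],1).tolist(),np.round(R,3).tolist(),"pos",-R.T@np.array(c["t"]))
s=arm.state();print(s)
E
```

```text
pics
scene [[429.2, 0.0, 275.4], [0.0, 429.2, 211.4], [0.0, 0.0, 1.0]] [[-0.581, -0.814, 0.001], [-0.376, 0.267, -0.888], [0.722, -0.516, -0.461]] pos [-368.3860881   726.9752077   662.55721106]
top [[515.8, 0.0, 274.3], [0.0, 515.8, 214.8], [0.0, 0.0, 1.0]] [[-0.46, -0.888, -0.01], [-0.8, 0.42, -0.429], [0.385, -0.19, -0.903]] pos [ -86.61144882  379.92252336 1528.9065275 ]
{'time': 0.1, 'joint_pos': array([ 1.0913073 ,  0.60006436, -0.00254435,  1.60005451,  0.00180364,
        0.94287957, -0.07978726]), 'dq': array([ 4.16878062e-04, -1.40513211e-05, -2.83617513e-04, -2.59938040e-03,
       -2.07453768e-04,  1.70563902e-04,  8.09037486e-06]), 'joint_torque': array([ 5.60104920e-03, -7.77994823e+01,  1.56940274e+00, -2.58625084e+01,
        1.25598698e-02,  5.43066344e-03,  3.86463785e-05]), 'eef_pos': array([ 284.02654208, -666.62263607,  249.18771966]), 'orientation': array([-6.71236736e-04,  9.79780915e-01,  2.00072151e-01, -2.05005129e-04]), 'ft_force': array([ 0.76734685,  0.02184233, -0.95431402]), 'torque': array([-0.04718191, -0.04365996,  0.01342145]), 'grip_force': 0.0, 'grip_width': 85.4741596384095}
```

View pics/top0.png

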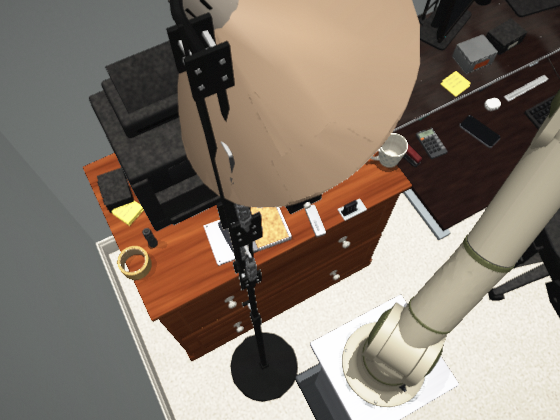

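View pics/scene0.png

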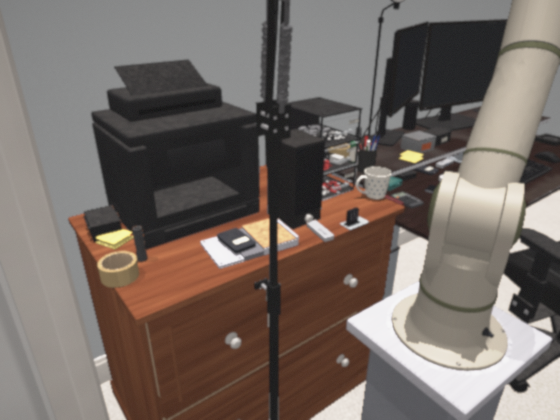

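The lifter is at about (351,209) in the top view and (352,218) in the scene view. The jig is at (205-298, 220-262) in scene, with the drive at (240,240). The lamp hides part of it. I'll enlarge both views.

```bash
python3 - <<'E'
import cv2,numpy as np
a=cv2.imread("pics/scene0.png")[195:275,190:390]; b=cv2.imread("pics/top0.png")[185:285,195:395]
cv2.imwrite("pics/c1.png",cv2.resize(a,None,fx=4,fy=4,interpolation=2)); cv2.imwrite("pics/c2.png",cv2.resize(b,None,fx=4,fy=4,interpolation=2))
E
```

```text
(no output)
```

View pics/c1.png

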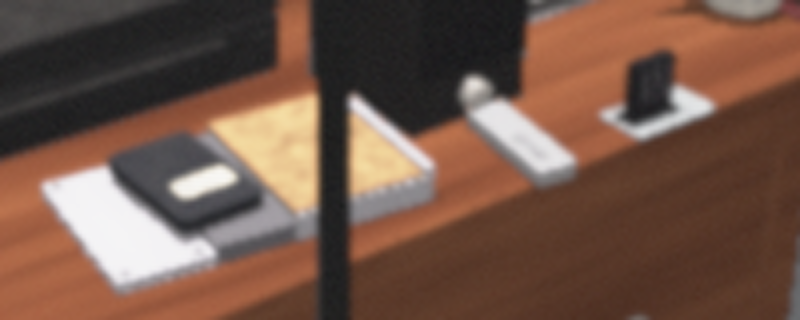

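View pics/c2.png

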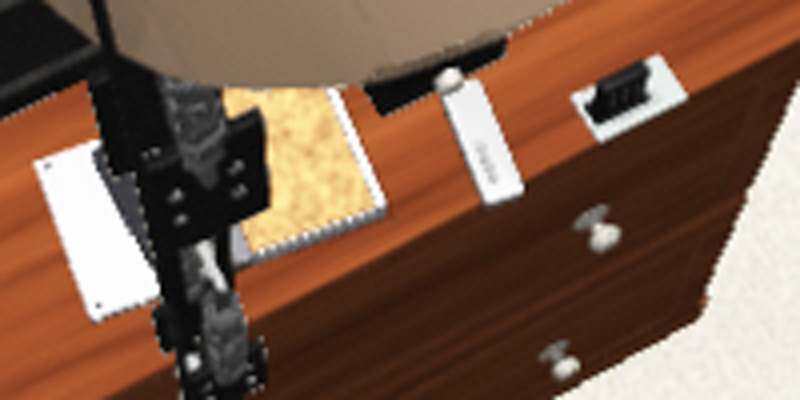

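Scene crop (÷4 + 190,195): jig entry-floor corners (42,187) and (118,290), rim end top (434,172) and (350,95), lifter blade (600,114), (635,138), (716,105). Top crop (÷4 + 195,185): lifter blade corners (571,96), (602,141), (688,98), (655,55), and the speaker foot (385,115)-(507,50).

```bash
cat > h.py <<'E'
import numpy as np
from plant import arm
C={n:arm.calibration(n) for n in("scene","top")}
def ray(n,p):
    c=C[n];R=np.array(c["R"]);d=R.T@np.linalg.inv(c["K"])@[p[0],p[1],1.];return -R.T@np.array(c["t"]),d
def cast(n,p,z):
    o,d=ray(n,p);return o+d*(z-o[2])/d[2]
def pix(n,X):
    c=C[n];q=np.array(c["K"])@(np.array(c["R"])@X+np.array(c["t"]));return q[:2]/q[2]
def cs(p,z): return cast("scene",((p[0]+.5)/4-.5+190,(p[1]+.5)/4-.5+195),z)
def ct(p,z): return cast("top",((p[0]+.5)/4-.5+195,(p[1]+.5)/4-.5+185),z)
E
python3 - <<'E'
from h import *
np.set_printoptions(precision=1,suppress=True)
print("lifter s",*[cs(p,2.5)[:2] for p in[(600,114),(635,138),(716,105)]])
print("lifter t",*[ct(p,2.5)[:2] for p in[(571,96),(602,141),(688,98),(655,55)]])
print("grip top s",*[cs(p,54.5)[:2] for p in[(627,66),(672,52)]],"t",*[ct(p,54.5)[:2] for p in[(600,80),(642,62)]])
print("jig entry s z7",*[cs(p,7)[:2] for p in[(42,187),(118,290)]],"t",*[ct(p,7)[:2] for p in[(35,160),(97,320)]])
print("rim s z30",*[cs(p,30)[:2] for p in[(434,172),(350,95)]],"t",*[ct(p,30)[:2] for p in[(385,208),(330,88)]])
print("step front s z25",cs((295,215),25)[:2],"back",cs((208,130),25)[:2],"step t",ct((250,250),25)[:2])
print("plinth edge s z16",cs((217,247),16)[:2])
print("drive s top z30",*[cs(p,30)[:2] for p in[(110,155),(187,133),(262,190),(183,213)]])
print("label",*[cs(p,30)[:2] for p in[(168,183),(220,163),(235,183),(185,203)]])
print("speaker t",*[ct(p,0)[:2] for p in[(385,117),(507,50)]],"s",*[cs(p,0)[:2] for p in[(415,135),(520,93)]])
print("hub s16",*[cs(p,16)[:2] for p in[(470,110),(545,178),(577,160)]],"t",*[ct(p,16)[:2] for p in[(488,205),(524,188),(443,95)]])
E
```

```text
lifter s [ 482.8 -131.4] [ 438.9 -127.1] [ 440.  -217.4]
lifter t [ 487.1 -134.7] [ 440.2 -136.4] [ 440.9 -218.8] [ 487.4 -215.6]
grip top s [ 459.9 -133.2] [ 456.9 -178.6] t [ 469.1 -144.8] [ 467.3 -182.8]
jig entry s z7 [632.  282.7] [484.7 300.9] t [637.1 280.2] [489.  293.2]
rim s z30 [453.1  60.3] [582.1  41.6] t [459.9  54. ] [573.6  43.6]
step front s z25 [469.8 169.1] back [606.5 155.8] step t [479.4 163.5]
plinth edge s z16 [478.8 227.2]
drive s top z30 [608.6 237.7] [604.  175.4] [503.8 174.1] [509.9 234.8]
label [550.2 223.1] [552.5 178.5] [522.8 184.5] [520.3 227. ]
speaker t [542.3   9.2] [ 549.6 -110. ] s [544.6   6.1] [ 549.8 -105.8]
hub s16 [528.9 -35.5] [417.8 -15. ] [423.5 -51.5] t [429.3 -22.8] [428.8 -55.5] [531.3 -38.3]
```

```bash
python3 - <<'E'
from h import *
np.set_printoptions(precision=0,suppress=True)
for z in(-900,-800,-700,-600): print("base top",z,cast("top",(263,365),z))
# pole plane in scene: triangulate using top pole pixels
o,d1=ray("scene",(273,100));_,d2=ray("scene",(273,380));n=np.cross(d1,d2)
for p in[(263,365),(255,300),(246,260),(240,220),(210,110),(185,15),(300,200),(400,130),(200,130)]:
    o2,d=ray("top",p);t=n@(o-o2)/(n@d);print(p,o2+t*d)
for q in[(273,10),(273,115),(273,300)]:
    o3,d3=ray("scene",q);print(q,[(o3+s*d3/np.linalg.norm(d3)) for s in(300,500,700)])
E
```

```text
base top -900 [ 296.  266. -900.]
base top -800 [ 280.  271. -800.]
base top -700 [ 264.  276. -700.]
base top -600 [ 249.  280. -600.]
(263, 365) [ 282.  271. -813.]
(255, 300) [303. 254. 123.]
(246, 260) [285. 266. 500.]
(240, 220) [288. 264. 695.]
(210, 110) [ 253.  288. 1071.]
(185, 15) [ 241.  296. 1218.]
(300, 200) [ 2261. -1121. -3911.]
(400, 130) [-396.  744. 2169.]
(200, 130) [ 220.  311. 1092.]
(273, 10) [array([-123.,  554.,  651.]), array([ 40., 439., 643.]), array([203., 324., 635.])]
(273, 115) [array([-131.,  560.,  586.]), array([ 27., 448., 535.]), array([185., 337., 484.])]
(273, 300) [array([-178.,  593.,  473.]), array([-51., 504., 347.]), array([ 76., 414., 221.])]
```

A floor-lamp pole stands near (286,267), so the arm must stay at bearings below about 31°. The lifter is at about (463,-161) with its front pointing to -y. The jig origin is about (543,157) with its x direction about (-0.12,-0.99). I'll move over the lifter now.

```bash

python3 -m inch '[0.286,0.81,0,0,0,0.536,0, 0.286,0.81,0,0,0,0.536,0, 0.286,0.81,0,0,0,0.536,0, 0.286,0.81,0,0,0,0.536,0, 0.286,0.81,0,0,0,0.536,0]' 60
python3 -m inch '[0.286,0.81,0,0,0,0.536,0, 0.286,0.81,0,0,0,0.536,0, 0.286,0.81,0,0,0,0.536,0, 0.286,0.81,0,0,0,0.536,0, 0.286,0.81,0,0,0,0.536,0]'
python3 -m inch '[0.286,0.81,0,0,0,0.536,0, 0.286,0.81,0,0,0,0.536,0, 0.286,0.81,0,0,0,0.536,0, 0.286,0.81,0,0,0,0.536,0, 0.286,0.81,0,0,0,0.536,0]'
python3 -m inch '[0.286,0.81,0,0,0,0.536,0, 0.286,0.81,0,0,0,0.536,0, 0.286,0.81,0,0,0,0.536,0, 0.286,0.81,0,0,0,0.536,0, 0.286,0.81,0,0,0,0.536,0]'
python3 -m inch '[0.286,0.81,0,0,0,0.536,0, 0.286,0.81,0,0,0,0.536,0, 0.286,0.81,0,0,0,0.536,0, 0.286,0.81,0,0,0,0.536,0, 0.286,0.81,0,0,0,0.536,0]'
python3 -m inch '[0,0,-1,0,0,0,0, 0,0,-1,0,0,0,0, 0,0,-1,0,0,0,0, 0,0,-1,0,0,0,0, 0,0,-1,0,0,0,0]'
python3 - <<'E'
from plant import arm
import cv2
a=arm.grab_frame("scene");b=arm.grab_frame("top")
cv2.imwrite("pics/s1.png",a);cv2.imwrite("pics/t1.png",b)
print(arm.state()["joint_pos"])
import numpy as np
A=cv2.resize(a[150:250,290:420],None,fx=4,fy=4,interpolation=2)
cv2.imwrite("pics/c3.png",A)
E
```

```text
time: 0.52
eef_pos: [320.0, -564.5, 249.6]
orientation: [-0.0, 0.949, 0.314, -0.0]
ft_force: [1.2, 0.0, -1.0]
grip_width: 85.1
grip_force: 0.0
time: 0.93
eef_pos: [355.8, -463.3, 249.7]
orientation: [-0.0, 0.906, 0.423, -0.0]
ft_force: [0.6, -0.6, -1.4]
grip_width: 85.2
grip_force: 0.0
time: 1.35
eef_pos: [392.0, -361.3, 250.0]
orientation: [0.0, 0.85, 0.526, -0.0]
ft_force: [0.2, 0.3, -0.4]
grip_width: 85.2
grip_force: 0.0
time: 1.77
eef_pos: [427.7, -260.0, 250.0]
orientation: [0.0, 0.783, 0.622, -0.0]
ft_force: [-0.0, -0.1, -0.1]
grip_width: 85.5
grip_force: 0.0
time: 2.18
eef_pos: [463.2, -158.7, 250.0]
orientation: [0.0, 0.705, 0.709, -0.0]
ft_force: [0.8, 0.3, -0.4]
grip_width: 85.4
grip_force: 0.0
time: 2.6
eef_pos: [463.1, -159.7, 124.1]
orientation: [0.0, 0.706, 0.708, 0.0]
ft_force: [0.2, -1.0, -0.2]
grip_width: 85.2
grip_force: 0.0
[ 0.41634004  0.53885996 -0.28038866  2.22924579  0.35420789  0.41953034
 -0.14821714]
```

View pics/c3.png

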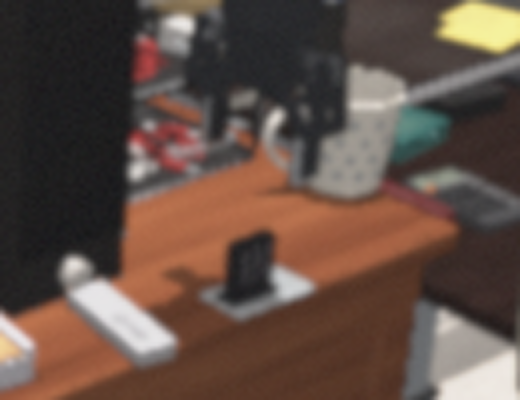

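The gripper stands over the lifter, with the grip's top at about (250,240) in the crop. I'll descend and grasp.

```bash

python3 -m inch '[0,0,-1,0,0,0,0, 0,0,-1,0,0,0,0, 0,0,-0.8,0,0,0,0, 0,0,-0.6,0,0,0,0, 0,0,0,0,0,0,0]' 60
python3 -m inch '[0,0,0,0,0,0,1, 0,0,0,0,0,0,1, 0,0,0,0,0,0,1, 0,0,0,0,0,0,1, 0,0,0,0,0,0,1]'
python3 -m inch '[0,0,0,0,0,0,1, 0,0,0,0,0,0,1, 0,0,0,0,0,0,1, 0,0,0,0,0,0,1, 0,0,0,0,0,0,1]'
```

```text
time: 3.12
eef_pos: [462.9, -159.8, 38.9]
orientation: [-0.001, 0.706, 0.708, -0.001]
ft_force: [0.3, 0.2, -0.1]
grip_width: 85.3
grip_force: 0.0
time: 3.53
eef_pos: [463.4, -161.0, 40.9]
orientation: [0.001, 0.707, 0.707, 0.0]
ft_force: [0.7, 0.2, -0.0]
grip_width: 25.6
grip_force: 0.0
time: 3.95
eef_pos: [463.2, -160.9, 40.6]
orientation: [0.0, 0.707, 0.707, 0.0]
ft_force: [-0.2, 0.2, 8.2]
grip_width: 13.2
grip_force: 58.3
```

```bash

python3 -m inch '[0,0,0.4,0,0,0,1, 0,0,0.8,0,0,0,1, 0,0,1,0,0,0,1, -0.1,0,1,0,0,0,1, -0.14,0,0.8,0,0,0,1]'
python3 -m inch '[0,0.3,0,0,0,0,1, 0,0.7,0,0,0,0,1, 0,0.9,0,0,0,0,1, 0,0.9,0,0,0,0,1, 0,0.9,0,0,0,0,1]'
python3 -m inch '[0,0.9,0,0,0,0,1, 0,0.9,0,0,0,0,1, 0,0.9,0,0,0,0,1, 0,0.9,0,0,0,0,1, 0,0.9,0,0,0,0,1]'
python3 -m inch '[0,0.9,0,0,0,0,1, 0.1,0.8,0,0,0,0,1, 0.3,0.7,0,0,0,-0.1,1, 0.3,0.7,0,0,0,-0.1,1, 0.3,0.7,0,0,0,-0.1,1]'
python3 -m inch '[0.3,0.7,0,0,0,-0.1,1, 0.3,0.7,0,0,0,-0.1,1, 0.3,0.7,0,0,0,-0.1,1, 0.3,0.7,0,0,0,-0.1,1, 0.3,0.7,0,0,0,-0.1,1]'
python3 -m inch '[0.4,0.6,0,0,0,-0.1,1, 0.4,0.6,0,0,0,-0.1,1, 0.4,0.6,0,0,0,-0.1,1, 0.4,0.4,0,0,0,-0.1,1, 0.4,0.3,0,0,0,-0.1,1]'
python3 - <<'E'
from plant import arm
import cv2
a=arm.grab_frame("scene");b=arm.grab_frame("top")
cv2.imwrite("pics/s2.png",a);cv2.imwrite("pics/t2.png",b)
s=arm.state();print(s["joint_pos"],s["eef_pos"],s["joint_torque"])
cv2.imwrite("pics/c4.png",cv2.resize(a[140:290,170:330],None,fx=4,fy=4,interpolation=2))
E
```

```text
time: 4.37
eef_pos: [456.9, -160.7, 141.5]
orientation: [0.0, 0.707, 0.708, 0.0]
ft_force: [0.5, -0.9, -1.9]
grip_width: 13.3
grip_force: 58.8
time: 4.78
eef_pos: [456.5, -67.2, 139.4]
orientation: [-0.0, 0.707, 0.707, -0.0]
ft_force: [0.2, 0.1, -1.1]
grip_width: 13.1
grip_force: 58.9
time: 5.2
eef_pos: [456.4, 45.7, 139.3]
orientation: [-0.0, 0.707, 0.708, -0.0]
ft_force: [0.2, -0.5, -1.6]
grip_width: 13.1
grip_force: 58.9
time: 5.62
eef_pos: [481.6, 140.5, 139.2]
orientation: [-0.0, 0.716, 0.698, -0.0]
ft_force: [0.8, 0.9, -0.3]
grip_width: 13.1
grip_force: 58.9
time: 6.03
eef_pos: [519.1, 227.8, 139.0]
orientation: [-0.0, 0.731, 0.682, -0.001]
ft_force: [0.7, -1.2, -0.5]
grip_width: 13.1
grip_force: 58.9
time: 6.45
eef_pos: [569.0, 291.0, 138.8]
orientation: [-0.0, 0.745, 0.667, -0.0]
ft_force: [-0.5, -0.7, -1.8]
grip_width: 13.0
grip_force: 58.8
[-0.42016084  0.63634918 -0.21342997  1.883396    0.21104935  0.64303618
 -0.87361166] [570.01093839 291.03302142 138.8158672 ] [-1.97493229e-01 -7.33419728e+01 -2.19723277e+00 -2.00496554e+01
 -3.59460921e-02  1.68917715e-01 -8.07224005e-02]
```

View pics/c4.png

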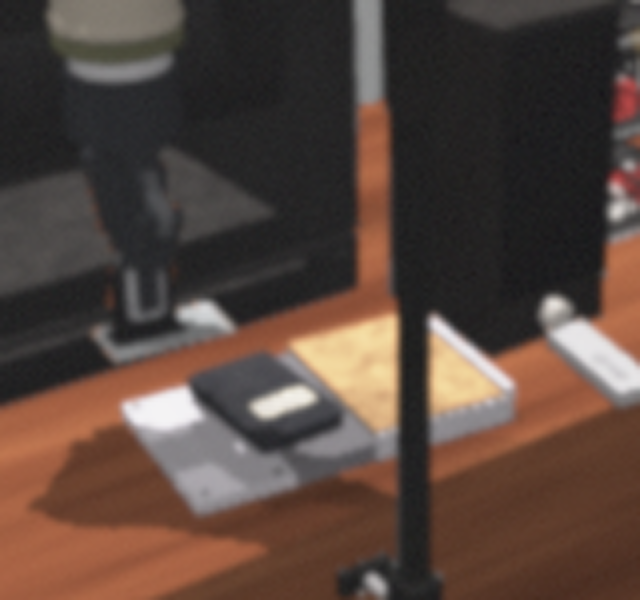

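The lifter hangs behind the jig's entry end at about (165,330) in the crop, held straight. Entry-floor corners are (122,405) and (200,515), the drive's top corners (190,380), (265,352), (343,405), and the rim (513,388).

```bash
python3 - <<'E'
from h import *
np.set_printoptions(precision=1,suppress=True)
f=lambda p,z: cast("scene",((p[0]+.5)/4-.5+170,(p[1]+.5)/4-.5+140),z)[:2]
th=np.radians(6.7);ex=np.array([-np.sin(th),-np.cos(th)]);ey=np.array([np.cos(th),-np.sin(th)]);O=np.array([543,157.5])
J=lambda w: np.array([(w-O)@ex,(w-O)@ey])
for n,p,z in[("entry back",(122,405),7),("entry front",(200,515),7),("rim front",(513,388),30),("rim back",(432,316),30),("deck front step",(377,432),25),("deck back step",(290,343),25),("plinth front corner",(293,483),16),
 ("drive L(edge,back)",(190,380),30),("drive back step",(265,352),30),("drive right",(343,405),30),("drive front bottom",(265,450),16),("lifter rear? back-left",(95,333),101),("lifter",(112,361),101),("lifter tip R",(236,325),101)]:
    w=f(p,z);print(n,w,"jig",J(w))
# edge sharpness check: predicted pixel of jig corners
for X in[(-135,-73,7),(-135,73,7),(113,-73,30),(0,-73,25),(-62,-73,16)]:
    w=np.array([*(O+ex*X[0]+ey*X[1]),X[2]]);q=pix("scene",w);print(X,(q-[170,140])*4)
E
```

```text
entry back [634.6 281.4] jig [-133.7   76.5]
entry front [478.9 302.6] jig [-136.6  -80.6]
rim front [457.9  57.4] jig [109.3 -72.8]
rim back [579.9  41.3] jig [111.1  50.2]
deck front step [472.2 165.8] jig [ -0.  -71.3]
deck back step [614.8 148.9] jig [ 0.2 72.3]
plinth front corner [463.9 239.6] jig [-72.3 -88.2]
drive L(edge,back) [602.3 241.2] jig [-90.   49.1]
drive back step [606.2 175.8] jig [-25.5  60.6]
drive right [509.  169.8] jig [ -8.3 -35.2]
drive front bottom [509.7 234. ] jig [-72.1 -42. ]
lifter rear? back-left [585.6 317.9] jig [-164.2   23.6]
lifter [544.6 325.5] jig [-167.1  -18.1]
lifter tip R [540.3 234.6] jig [-76.3 -11.7]
(-135, -73, 7) [196.5 507. ]
(-135, 73, 7) [120.5 406.1]
(113, -73, 30) [516.  385.3]
(0, -73, 25) [376.7 431.7]
(-62, -73, 16) [295.8 466.4]
```

```bash
python3 - <<'E'
from h import *
import cv2
np.set_printoptions(precision=1,suppress=True)
th=np.radians(6.7);ex=np.array([-np.sin(th),-np.cos(th)]);ey=np.array([np.cos(th),-np.sin(th)]);O=np.array([543,157.5])
im=cv2.imread("pics/scene0.png")
def rect(z):
    # out px: col=(x+150)*2, row=(80-y)*2
    q=[(-135,-73),(-135,73),(40,-73),(40,73)]
    src=np.float32([pix("scene",np.array([*(O+ex*a+ey*b),z])) for a,b in q]);dst=np.float32([((a+150)*2,(80-b)*2) for a,b in q])
    return cv2.warpPerspective(im,cv2.getPerspectiveTransform(src,dst),(400,320),flags=cv2.INTER_CUBIC)
A=rect(30);cv2.imwrite("pics/c5.png",np.hstack([A,rect(16)]))
g=cv2.cvtColor(A,6);m=(g<75).astype(np.uint8);n,l,st,ce=cv2.connectedComponentsWithStats(m)
k=l[160,200] ;print(k,st[k] if k else st)
for x in(-80,-70,-60,-50,-40,-30,-20): 
    c=np.nonzero(m[:,int((x+150)*2)])[0]; print("x",x,"y",80-c.min()/2 if len(c) else None,80-c.max()/2 if len(c) else None)
for y in(45,35,25,15,5,-5,-15,-25,-35):
    c=np.nonzero(l[int((80-y)*2)]==k)[0]; print("y",y,"x",c.min()/2-150,c.max()/2-150)
E
```

```text
0 [[     0      0    400    320 116282]
 [   112     69    155    224   7818]
 [   237    125      3      2      5]
 [   328    188     72    132   3895]]
x -80 y -9.5 -64.5
x -70 y -48.0 -66.0
x -60 y -46.0 -63.0
x -50 y -44.0 -62.0
x -40 y -43.0 -60.0
x -30 y -42.5 -59.0
x -20 y -41.5 -53.0
y 45 x -150.0 49.5
y 35 x -150.0 49.5
y 25 x -150.0 49.5
y 15 x -150.0 49.5
y 5 x -150.0 49.5
y -5 x -150.0 49.5
y -15 x -150.0 48.5
y -25 x -150.0 43.0
y -35 x -150.0 38.0
```

View pics/c5.png

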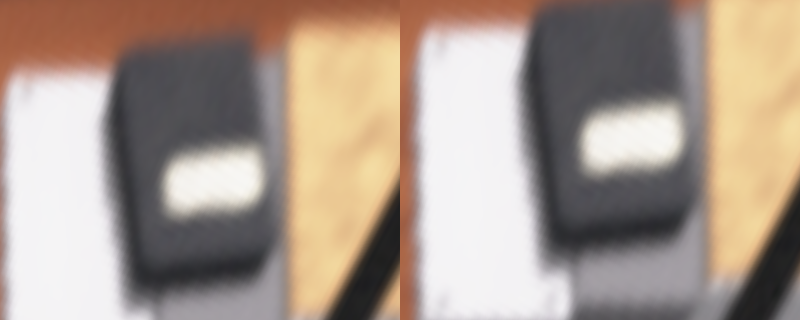

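The drive lies turned about 5° against the step, with its overhanging edge near jig x = -86. Before backing up I'll check how close the torch and tape are.

```bash
python3 - <<'E'
from h import *
np.set_printoptions(precision=0,suppress=True)
print("torch foot",cast("scene",(141,260),0),"tape front",cast("scene",(118,283),0),"tape top right",cast("scene",(138,264),48),"printer front foot?",cast("scene",(150,236),0),cast("scene",(258,197),0))
print("front edge",cast("scene",(125,313),0))
E
python3 -m inch '[0,0.3,0,0,0,0,1, 0,0.4,0,0,0,0,1, -0.04,0.4,0,0,0,0,1, 0,0.24,0,0,0,0,1, 0,0,0,0,0,0,1]'
```

```text
torch foot [648. 455.   0.] tape front [581. 539.   0.] tape top right [561. 487.  48.] printer front foot? [758. 387.   0.] [798. -29.   0.]
front edge [458. 562.   0.]
time: 6.97
eef_pos: [567.6, 325.4, 140.1]
orientation: [-0.001, 0.745, 0.667, 0.0]
ft_force: [-0.3, 0.7, -1.6]
grip_width: 13.0
grip_force: 58.7
```

```bash

python3 -m inch '[0,0,-0.8,0,0,0,1, 0,0,-1,0,0,0,1, 0,0,-0.8,0,0,0,1, 0,0,-0.5,0,0,0,1, 0,0,-0.2,0,0,0,1]'
python3 -m inch '[0,0,0,0,0,0,1, 0,0,0,0,0,0,1, 0,0,-0.04,0,0,0,1, 0,0,-0.04,0,0,0,1, 0,0,0,0,0,0,1]'
```

```text
time: 7.38
eef_pos: [567.5, 322.1, 55.6]
orientation: [-0.0, 0.746, 0.666, -0.001]
ft_force: [-0.7, 0.6, -2.1]
grip_width: 12.8
grip_force: 58.8
time: 7.8
eef_pos: [568.8, 322.9, 56.2]
orientation: [0.0, 0.746, 0.666, 0.001]
ft_force: [0.8, -0.5, -1.7]
grip_width: 13.1
grip_force: 58.8
```

```bash

python3 -m inch '[0,0,-0.04,0,0,0,1, 0,0,-0.04,0,0,0,1, 0,0,0,0,0,0,1, 0,0,0,0,0,0,1, 0,0,0,0,0,0,1]'
```

```text
time: 8.22
eef_pos: [568.4, 322.8, 53.5]
orientation: [0.0, 0.746, 0.666, -0.0]
ft_force: [0.4, 0.8, -0.4]
grip_width: 13.4
grip_force: 58.8
```

```bash

python3 -m inch '[0,0,-0.02,0,0,0,1, 0,0,-0.02,0,0,0,1, 0,0,0,0,0,0,1, 0,0,0,0,0,0,1, 0,0,0,0,0,0,1]' |sed -n '2p;4p'
python3 -m inch '[0,0,-0.02,0,0,0,1, 0,0,-0.02,0,0,0,1, 0,0,0,0,0,0,1, 0,0,0,0,0,0,1, 0,0,0,0,0,0,1]'|sed -n '2p;4p'
```

```text
eef_pos: [568.4, 322.8, 52.5]
ft_force: [-0.1, -0.1, -2.1]
eef_pos: [568.4, 322.8, 51.5]
ft_force: [0.2, 0.1, -1.8]
```

```bash

python3 -m inch '[0,0,-0.02,0,0,0,1, 0,0,-0.02,0,0,0,1, 0,0,0,0,0,0,1, 0,0,0,0,0,0,1, 0,0,0,0,0,0,1]' |sed -n '2p;4p'
python3 -m inch '[0,0,-0.02,0,0,0,1, 0,0,-0.02,0,0,0,1, 0,0,0,0,0,0,1, 0,0,0,0,0,0,1, 0,0,0,0,0,0,1]'|sed -n '2p;4p'
```

```text
eef_pos: [568.5, 322.8, 50.6]
ft_force: [-0.0, -0.2, 0.3]
eef_pos: [568.6, 323.0, 50.4]
ft_force: [-1.8, -0.7, 8.4]
```

Contact is felt at TCP z of about 50.6, so the floor is about 10 mm. I'll ease the pressure and then slide in.

```bash

python3 -m inch '[0,0,0.02,0,0,0,1, 0,0,0.006,0,0,0,1, 0,0,0,0,0,0,1, 0,0,0,0,0,0,1, 0,0,0,0,0,0,1]' |sed -n '2p;4p'
python3 -m inch '[-0.01,-0.1,0,0,0,0,1, -0.02,-0.16,0,0,0,0,1, -0.02,-0.16,0,0,0,0,1, -0.02,-0.16,0,0,0,0,1, -0.02,-0.16,0,0,0,0,1]'|sed -n '2p;4p'
python3 -m inch '[-0.02,-0.16,0,0,0,0,1, -0.02,-0.16,0,0,0,0,1, -0.01,-0.1,0,0,0,0,1, 0,0,0,0,0,0,1, 0,0,0,0,0,0,1]'|sed -n '2p;4p'
```

```text
eef_pos: [568.6, 322.9, 50.5]
ft_force: [-1.1, -0.2, 5.5]
eef_pos: [566.9, 305.1, 50.6]
ft_force: [1.3, 3.1, 6.1]
eef_pos: [565.6, 293.7, 50.6]
ft_force: [1.4, 0.9, 6.6]
```

```bash

python3 -m inch '[-0.01,-0.1,0.02,0,0,0,1, -0.02,-0.15,0,0,0,0,1, -0.02,-0.15,0,0,0,0,1, -0.01,-0.12,0,0,0,0,1, 0,0,0,0,0,0,1]'|sed -n '2p;4p'
python3 - <<'E'
from plant import arm
import cv2
a=arm.grab_frame("scene");s=arm.state();print(s["eef_pos"],s["ft_force"])
cv2.imwrite("pics/s3.png",a)
cv2.imwrite("pics/c6.png",cv2.resize(a[160:280,170:330],None,fx=4.5,fy=4.5,interpolation=2))
E
```

```text
eef_pos: [563.4, 279.6, 50.6]
ft_force: [-0.1, -0.9, 2.7]
[563.3781005  279.60797772  50.57007121] [-0.29257872 -1.01155468  3.32783917]
```

View pics/c6.png

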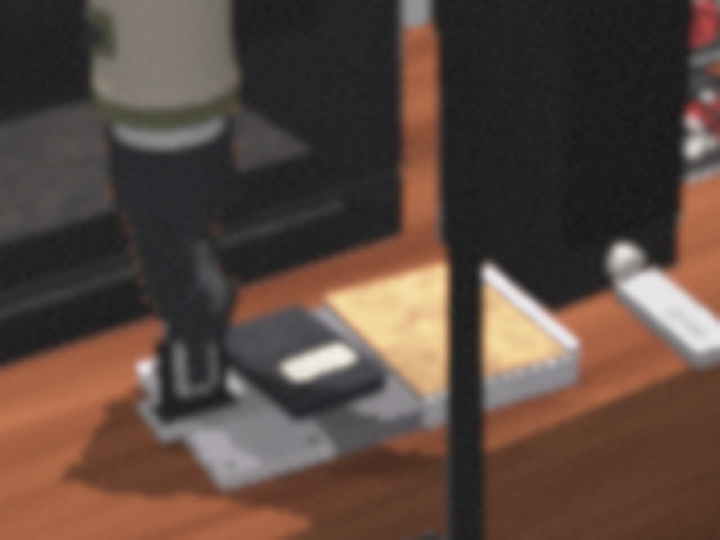

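The blade is under the drive's edge at (230,370) in the crop, and the grip is clear of the drive. I'll start raising it gently along the arc.

```bash

python3 -m inch '[0,0,0.044,0,0,0,1, 0,0,0.044,0,0,0,1, 0,0,0.044,0,0,0,1, 0,0,0.044,0,0,0,1, 0,0,0.044,0,0,0,1]'|sed -n '2p;4p'
python3 -m inch '[-0.003,-0.024,0.12,0,0,0,1, -0.003,-0.024,0.12,0,0,0,1, -0.003,-0.024,0.12,0,0,0,1, -0.003,-0.024,0.12,0,0,0,1, -0.003,-0.024,0.12,0,0,0,1]'|sed -n '2,4p'
```

```text
eef_pos: [563.1, 280.6, 55.9]
ft_force: [1.1, -0.4, -2.9]
eef_pos: [563.1, 277.6, 71.5]
orientation: [0.0, 0.746, 0.666, -0.0]
ft_force: [-1.1, 0.4, -3.0]
```

```bash

python3 -m inch '[-0.003,-0.028,0.124,0,0,0,1, -0.003,-0.028,0.124,0,0,0,1, -0.003,-0.028,0.124,0,0,0,1, -0.003,-0.028,0.124,0,0,0,1, -0.003,-0.028,0.124,0,0,0,1]'|sed -n '2,4p'
python3 -m inch '[-0.006,-0.052,0.108,0,0,0,1, -0.006,-0.052,0.108,0,0,0,1, -0.006,-0.052,0.108,0,0,0,1, -0.006,-0.052,0.108,0,0,0,1, -0.006,-0.052,0.108,0,0,0,1]'|sed -n '2,4p'
python3 - <<'E'
from plant import arm
import cv2
a=arm.grab_frame("scene");s=arm.state();print(s["eef_pos"],s["ft_force"])
cv2.imwrite("pics/s4.png",a)
cv2.imwrite("pics/c7.png",cv2.resize(a[160:280,170:330],None,fx=4.5,fy=4.5,interpolation=2))
E
```

```text
eef_pos: [562.7, 274.2, 87.0]
orientation: [0.0, 0.746, 0.666, 0.0]
ft_force: [-0.1, 1.6, -3.2]
eef_pos: [562.0, 267.7, 100.4]
orientation: [0.0, 0.746, 0.666, 0.0]
ft_force: [0.3, 0.5, -2.2]
[562.11160842 267.39318104 100.87290269] [ 0.69366296 -0.68745874 -2.69957315]
```

View pics/c7.png

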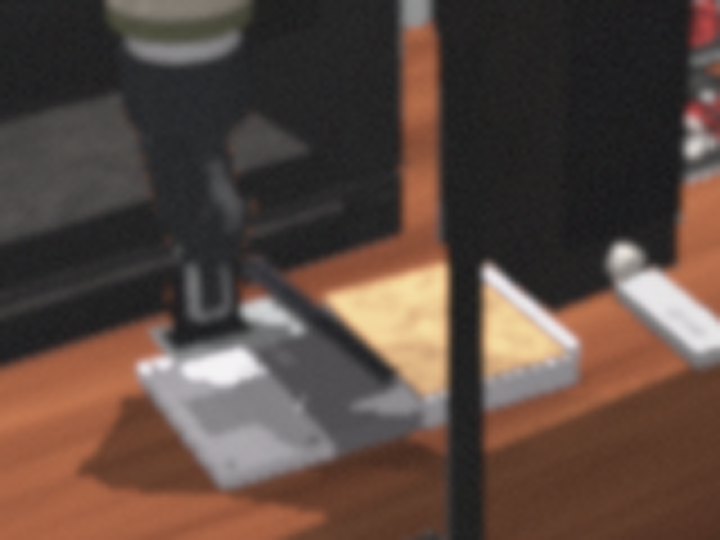

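The drive stands tilted about 45° on the blade tip, parallel to the step and seated at it, from (250,265) to (390,380). I'll continue along the arc.

```bash

python3 -m inch '[-0.011,-0.091,0.08,0,0,0,1, -0.011,-0.091,0.08,0,0,0,1, -0.011,-0.091,0.08,0,0,0,1, -0.011,-0.091,0.08,0,0,0,1, -0.011,-0.091,0.08,0,0,0,1]'|sed -n '2p;4p'
python3 -m inch '[-0.013,-0.115,0.056,0,0,0,1, -0.013,-0.115,0.056,0,0,0,1, -0.013,-0.115,0.056,0,0,0,1, -0.013,-0.115,0.056,0,0,0,1, -0.013,-0.115,0.056,0,0,0,1]'|sed -n '2p;4p'
python3 -m inch '[-0.014,-0.119,0.016,0,0,0,1, -0.014,-0.119,0.016,0,0,0,1, -0.014,-0.119,0.016,0,0,0,1, -0.014,-0.119,0.016,0,0,0,1, -0.014,-0.119,0.016,0,0,0,1]'|sed -n '2p;4p'
python3 - <<'E'
from plant import arm
import cv2
a=arm.grab_frame("scene");cv2.imwrite("pics/s5.png",a)
E
```

```text
eef_pos: [560.5, 256.0, 110.3]
ft_force: [0.1, -0.1, -1.8]
eef_pos: [558.8, 241.5, 117.2]
ft_force: [-0.0, 1.5, -0.9]
eef_pos: [557.1, 226.8, 119.1]
ft_force: [0.7, -0.1, -1.7]
```

```bash

python3 -m inch '[-0.013,-0.111,0,0,0,0,1, -0.013,-0.111,0,0,0,0,1, -0.013,-0.111,0,0,0,0,1, -0.013,-0.111,0,0,0,0,1, -0.013,-0.111,0,0,0,0,1]'|sed -n '2p;4p'
python3 -m inch '[-0.01,-0.08,0,0,0,0,1, -0.01,-0.08,0,0,0,0,1, -0.01,-0.08,0,0,0,0,1, -0.01,-0.08,0,0,0,0,1, -0.01,-0.08,0,0,0,0,1]'|sed -n '2p;4p'
python3 -m inch '[0,0,0,0,0,0,1, 0,0,0,0,0,0,1, 0,0,0,0,0,0,1, 0,0,0,0,0,0,1, 0,0,0,0,0,0,1]'|sed -n '2p;4p'
python3 - <<'E'
from h import *
import cv2
a=arm.grab_frame("scene");cv2.imwrite("pics/s6.png",a)
b=arm.grab_frame("top");cv2.imwrite("pics/t6.png",b)
# dark pixels (drive) fraction in jig-plane rectified view at deck+14=39
th=np.radians(6.7);ex=np.array([-np.sin(th),-np.cos(th)]);ey=np.array([np.cos(th),-np.sin(th)]);O=np.array([543,157.5])
g=lambda im,x,y,z: im[tuple(np.round(pix("scene",np.array([*(O+ex*x+ey*y),z]))[::-1]).astype(int))].tolist()
for nm,im in(("s4",cv2.imread("pics/s4.png")),("s5",cv2.imread("pics/s5.png")),("s6",a)):
    print(nm,[[g(im,x,y,39) for y in(30,0)] for x in(-30,-10,10,30,50,65,85)])
E
```

```text
eef_pos: [555.5, 212.9, 119.1]
ft_force: [-0.2, -0.0, -1.0]
eef_pos: [554.3, 203.1, 119.1]
ft_force: [0.7, 0.3, -1.4]
eef_pos: [554.3, 203.4, 119.1]
ft_force: [-0.2, 0.0, -2.3]
s4 [[[51, 47, 47], [47, 45, 45]], [[147, 197, 233], [118, 157, 196]], [[149, 204, 237], [158, 214, 241]], [[152, 207, 238], [138, 188, 227]], [[153, 208, 239], [124, 169, 213]], [[154, 211, 240], [31, 32, 31]], [[33, 32, 31], [129, 175, 217]]]
s5 [[[52, 49, 50], [51, 46, 47]], [[43, 38, 38], [44, 40, 40]], [[43, 39, 38], [43, 38, 39]], [[51, 50, 53], [137, 187, 226]], [[151, 206, 238], [124, 169, 212]], [[155, 211, 240], [29, 30, 30]], [[30, 31, 32], [130, 175, 217]]]
s6 [[[111, 107, 113], [84, 81, 83]], [[62, 55, 55], [40, 36, 37]], [[68, 61, 59], [66, 61, 60]], [[74, 67, 65], [70, 62, 62]], [[117, 149, 185], [84, 101, 121]], [[154, 211, 240], [33, 33, 34]], [[32, 34, 33], [129, 174, 216]]]
```

```bash

python3 -m inch '[0.05,0.4,0.3,0,0,0,1, 0.05,0.5,0.3,0,0,0,1, 0.05,0.6,0.3,0,0,0,1, 0.05,0.6,0.3,0,0,0,1, 0.05,0.6,0.2,0,0,0,1]'|sed -n '2p;4p'
python3 - <<'E'
from h import *
import cv2
a=arm.grab_frame("scene");cv2.imwrite("pics/s7.png",a)
b=arm.grab_frame("top");cv2.imwrite("pics/t7.png",b)
th=np.radians(6.7);ex=np.array([-np.sin(th),-np.cos(th)]);ey=np.array([np.cos(th),-np.sin(th)]);O=np.array([543,157.5])
def rect(im,n,z):
    q=[(-100,-73),(-100,73),(90,-73),(90,73)]
    src=np.float32([pix(n,np.array([*(O+ex*x+ey*y),z])) for x,y in q]);dst=np.float32([((x+100)*2,(80-y)*2) for x,y in q])
    return cv2.warpPerspective(im,cv2.getPerspectiveTransform(src,dst),(400,320),flags=2)
A=cv2.resize(a[190:270,220:320],(400,320),interpolation=2);B=cv2.resize(b[205:265,225:300],(400,270),interpolation=2)
M=np.zeros((590,800,3),np.uint8);M[:320,:400]=A;M[:320,400:]=rect(a,"scene",39);M[320:,:400]=B;M[320:,400:]=rect(b,"top",39)[25:295]
cv2.imwrite("pics/c8.png",M)
E
```

```text
eef_pos: [560.9, 273.7, 155.8]
ft_force: [0.6, -0.0, -2.0]
```

View pics/c8.png

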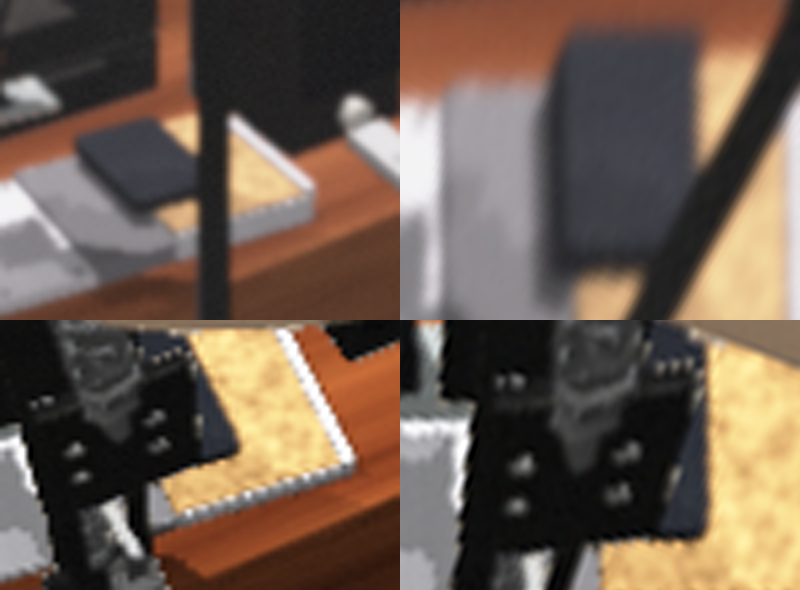

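The drive lies upside down and parallel to the step. Its edge overhangs back over the plinth, with a span of roughly jig x -25..57. I'll push it level with the blade's front edge so that it lies wholly on the cork.

```bash

python3 -m inch '[0.05,0,-0.6,0,0,0,1, 0.03,0,-0.8,0,0,0,1, 0,0,-0.8,0,0,0,1, 0,0,-0.8,0,0,0,1, 0,0,-0.4,0,0,0,1]'|sed -n '2p;4p'
python3 -m inch '[-0.01,-0.08,0,0,0,0,1, -0.02,-0.16,0,0,0,0,1, -0.02,-0.16,0,0,0,0,1, -0.02,-0.16,0,0,0,0,1, -0.02,-0.16,0,0,0,0,1]'|sed -n '2p;4p'
```

```text
eef_pos: [561.6, 270.5, 66.9]
ft_force: [-0.2, 0.3, -1.6]
eef_pos: [560.8, 252.2, 70.2]
ft_force: [-0.9, 0.8, -1.8]
```

```bash

python3 -m inch '[-0.014,-0.12,0,0,0,0,1, -0.014,-0.12,0,0,0,0,1, -0.014,-0.12,0,0,0,0,1, -0.014,-0.12,0,0,0,0,1, -0.014,-0.12,0,0,0,0,1]'|sed -n '2p;4p'
python3 -m inch '[-0.014,-0.12,0,0,0,0,1, -0.014,-0.12,0,0,0,0,1, -0.014,-0.12,0,0,0,0,1, -0.014,-0.12,0,0,0,0,1, -0.014,-0.12,0,0,0,0,1]'|sed -n '2p;4p'
python3 -m inch '[-0.014,-0.12,0,0,0,0,1, -0.014,-0.12,0,0,0,0,1, -0.008,-0.07,0,0,0,0,1, 0,-0.03,0,0,0,0,1, 0,0,0,0,0,0,1]'|sed -n '2p;4p'
python3 - <<'E'
from h import *
import cv2
np.set_printoptions(precision=0,suppress=True)
a=arm.grab_frame("scene");cv2.imwrite("pics/s8.png",a)
b=arm.grab_frame("top");cv2.imwrite("pics/t8.png",b)
th=np.radians(6.7);ex=np.array([-np.sin(th),-np.cos(th)]);ey=np.array([np.cos(th),-np.sin(th)]);O=np.array([543,157.5])
def row(im,n,y,z=39):
    xs=np.arange(-50,100,1.);P=np.float32([[pix(n,np.array([*(O+ex*x+ey*y),z])) for x in xs]])
    v=cv2.remap(im,P[...,0],P[...,1],1)[0].astype(int);r=v[:,2]
    return [int(xs[i]) for i in range(1,len(xs)) if (r[i]>120)!=(r[i-1]>120)]
for k,im,tm in(("7",cv2.imread("pics/s7.png"),cv2.imread("pics/t7.png")),("8",a,b)):
    print(k,"scene",[row(im,"scene",y) for y in(50,35,20,5)],"top",[row(tm,"top",y) for y in(-20,-30,-40)])
E
```

```text
eef_pos: [558.6, 237.5, 69.2]
ft_force: [-0.2, 0.2, -2.2]
eef_pos: [556.9, 222.8, 69.1]
ft_force: [-0.7, 1.8, -1.4]
eef_pos: [555.9, 213.9, 69.1]
ft_force: [0.0, 0.5, -1.7]
7 scene [[-23, 49, 82], [-28, 48, 75], [-32, 47, 67, 92], [-33, 48, 58, 83]] top [[54], [53], [51]]
8 scene [[-10, -9, 66, 82], [-17, -13, 64, 74], [-26, -11, 92], [-32, -6, 83]] top [[70], [70], [67]]
```

```bash

python3 -m inch '[0.02,0.2,0,0,0,0,1, 0.03,0.3,0,0,0,0,1, 0.03,0.3,0.2,0,0,0,1, 0.03,0.3,0.4,0,0,0,1, 0.03,0.3,0.6,0,0,0,1]'|sed -n '2p;4p'
python3 -m inch '[0,0.1,0.8,0,0,0,1, 0,0,0.8,0,0,0,1, -0.2,-0.2,0.1,0,0,0.1,1, -0.4,-0.5,0,0,0,0.12,1, -0.42,-0.7,0,0,0,0.12,1]'|sed -n '2p;4p'
python3 -m inch '[-0.42,-0.75,0,0,0,0.12,1, -0.42,-0.75,0,0,0,0.12,1, -0.42,-0.75,0,0,0,0.12,1, -0.42,-0.75,0,0,0,0.12,1, -0.42,-0.75,0,0,0,0.12,1]'|sed -n '2p;4p'
python3 -m inch '[-0.42,-0.75,0,0,0,0.12,1, -0.42,-0.75,0,0,0,0.12,1, -0.24,-0.75,0,0,0,0.12,1, 0,-0.6,0,0,0,0,1, 0,-0.4,0,0,0,0,1]'|sed -n '2,4p'
```

```text
eef_pos: [558.8, 250.5, 99.2]
ft_force: [-0.3, 0.4, -1.7]
eef_pos: [533.6, 218.4, 142.4]
ft_force: [-0.5, -0.3, -1.7]
eef_pos: [480.5, 122.4, 141.8]
ft_force: [0.5, 0.4, -1.2]
eef_pos: [453.6, 40.3, 141.8]
orientation: [0.0, 0.707, 0.707, -0.0]
ft_force: [0.2, -0.2, -1.0]
```

```bash

python3 -m inch '[0,-0.6,0,0,0,0,1, 0,-0.8,0,0,0,0,1, 0,-0.8,0,0,0,0,1, 0,-0.8,0,0,0,0,1, 0,-0.8,0,0,0,0,1]'|sed -n '2p;4p'
python3 -m inch '[0,-0.8,0,0,0,0,1, 0,-0.8,0,0,0,0,1, 0.06,-0.8,0,0,0,0,1, 0.1,-0.8,0,0,0,0,1, 0.2,-0.6,0,0,0,0,1]'|sed -n '2p;4p'
python3 -m inch '[0.02,-0.4,0,0,0,0,1, 0,0,-0.6,0,0,0,1, 0,0,-1,0,0,0,1, 0,0,-1,0,0,0,1, 0,0,-0.6,0,0,0,1]'|sed -n '2p;4p'
python3 -m inch '[0,0,-0.3,0,0,0,1, 0,0,-0.2,0,0,0,1, 0,0,-0.1,0,0,0,1, 0,0,0,0,0,0,1, 0,0,0,0,0,0,1]'|sed -n '2p;4p'
```

```text
eef_pos: [454.7, -53.7, 141.8]
ft_force: [-0.1, 0.6, -2.0]
eef_pos: [463.2, -149.7, 141.7]
ft_force: [-1.4, -0.0, -1.1]
eef_pos: [463.7, -157.6, 60.0]
ft_force: [-0.2, 0.4, -1.5]
eef_pos: [464.3, -158.2, 47.2]
ft_force: [0.1, -0.5, -1.2]
```

```bash

python3 -m inch '[0,0,-0.06,0,0,0,1, 0,0,-0.06,0,0,0,1, 0,0,-0.06,0,0,0,1, 0,0,-0.04,0,0,0,1, 0,0,0,0,0,0,1]'|sed -n '2p;4p'
python3 -m inch '[0,0,-0.02,0,0,0,1, 0,0,-0.02,0,0,0,1, 0,0,0,0,0,0,1, 0,0,0,0,0,0,1, 0,0,0,0,0,0,1]'|sed -n '2p;4p'
```

```text
eef_pos: [463.9, -158.2, 41.0]
ft_force: [-0.1, -1.3, -1.0]
eef_pos: [463.9, -158.3, 40.6]
ft_force: [-0.7, 0.4, 7.7]
```

Contact. I'll ease the pressure, release, rise and move clear.

```bash

python3 -m inch '[0,0,0.02,0,0,0,1, 0,0,0,0,0,0,1, 0,0,0,0,0,0,0.5, 0,0,0,0,0,0,0, 0,0,0,0,0,0,0]'|sed -n '2p;4,6p'
python3 -m inch '[0,0,0,0,0,0,0, 0,0,0,0,0,0,0, 0,0,0,0,0,0,0, 0,0,0,0,0,0,0, 0,0,0,0,0,0,0]'|sed -n '2p;4,6p'
python3 -m inch '[0,0,0.2,0,0,0,0, 0,0,0.5,0,0,0,0, 0,0,1,0,0,0,0, 0,0,1,0,0,0,0, 0,0,1,0,0,0,0]'|sed -n '2p;4,6p'
python3 -m inch '[0,0,1,0,0,0,0, 0,-0.5,0.5,0,0,0,0, -0.3,-1,0,0,0,0,0, -0.3,-1,0,0,0,0,0, -0.3,-1,0,0,0,0,0]'|sed -n '2p;4,6p'
python3 -m inch '[-0.3,-1,0,0,0,0,0, -0.3,-0.5,0,0,0,0,0, 0,0,0,0,0,0,0, 0,0,0,0,0,0,0, 0,0,0,0,0,0,0]'|sed -n '1,2p;4,6p'
python3 - <<'E'
from h import *
import cv2
np.set_printoptions(precision=0,suppress=True)
a=arm.grab_frame("scene");b=arm.grab_frame("top");cv2.imwrite("pics/s9.png",a);cv2.imwrite("pics/t9.png",b)
th=np.radians(6.7);ex=np.array([-np.sin(th),-np.cos(th)]);ey=np.array([np.cos(th),-np.sin(th)]);O=np.array([543,157.5])
def row(im,n,y,z=39):
    xs=np.arange(-50,100,1.);P=np.float32([[pix(n,np.array([*(O+ex*x+ey*y),z])) for x in xs]])
    r=cv2.remap(im,P[...,0],P[...,1],1)[0][:,2]
    return [int(xs[i]) for i in range(1,len(xs)) if (r[i]>100)!=(r[i-1]>100)]
print("drive scene",[row(a,"scene",y) for y in(50,35,20,5)],"top",[row(b,"top",y) for y in(-20,-30,-40)])
# lifter blade: bright low-saturation blob near its old place
h=cv2.cvtColor(b,cv2.COLOR_BGR2HSV);m=((h[...,1]<60)&(h[...,2]>130)).astype(np.uint8)
n,l,st,ce=cv2.connectedComponentsWithStats(m)
for i in range(1,n):
    if 325<ce[i][0]<375 and 190<ce[i][1]<225 and st[i][4]>15:
        bx=cv2.boxPoints(cv2.minAreaRect(np.argwhere(l==i)[:,::-1].astype(np.float32)));print("blade",[cast("top",p,2.5)[:2] for p in bx])
for nm in("scene","top"):
    d=cv2.absdiff(cv2.imread(f"pics/{nm}0.png"),a if nm=="scene" else b).max(2)>60
    n,l,st,ce=cv2.connectedComponentsWithStats(cv2.morphologyEx(d.astype(np.uint8),cv2.MORPH_OPEN,np.ones((2,2))))
    print(nm,[s.tolist() for s in st[1:] if s[4]>12])
E
```

```text
eef_pos: [464.0, -158.2, 40.6]
ft_force: [-0.0, 0.2, 0.1]
grip_width: 48.9
grip_force: 0.0
eef_pos: [463.9, -158.2, 40.6]
ft_force: [-0.1, 0.3, 0.2]
grip_width: 85.2
grip_force: 0.0
eef_pos: [463.5, -158.1, 134.4]
ft_force: [0.8, 0.1, 0.9]
grip_width: 85.6
grip_force: 0.0
eef_pos: [441.1, -246.6, 171.5]
ft_force: [-0.1, -0.5, 0.4]
grip_width: 85.2
grip_force: 0.0
time: 24.92
eef_pos: [426.7, -282.5, 170.9]
ft_force: [0.6, 0.3, 0.6]
grip_width: 85.4
grip_force: 0.0
drive scene [[-5, 64, 83], [-11, 62, 75, 99], [-11, 91], [-10, 82]] top [[69], [69], [66]]
blade [array([ 486., -131.]), array([ 488., -221.]), array([ 441., -216.]), array([ 440., -127.])]
scene [[473, 19, 37, 24, 577], [388, 24, 66, 91, 2847], [515, 34, 20, 7, 119], [464, 41, 60, 64, 1673], [554, 49, 6, 8, 27], [395, 55, 6, 6, 26], [457, 107, 25, 43, 538], [522, 113, 19, 16, 199], [395, 115, 9, 4, 32], [405, 119, 7, 5, 29], [387, 120, 16, 11, 110], [406, 134, 5, 4, 17], [518, 135, 17, 24, 285], [401, 151, 18, 14, 194], [514, 159, 12, 20, 172], [454, 164, 7, 8, 49], [406, 168, 4, 4, 13], [445, 172, 15, 5, 48], [434, 176, 1
[... 448 characters left out ...]
, 113], [481, 352, 6, 5, 23]]
top [[374, 56, 186, 294, 10635], [507, 67, 7, 6, 29], [487, 81, 10, 6, 24], [409, 83, 77, 34, 693], [486, 99, 16, 13, 162], [384, 101, 78, 69, 1127], [547, 118, 13, 12, 76], [462, 122, 8, 7, 29], [401, 124, 8, 5, 16], [421, 131, 15, 10, 63], [431, 145, 129, 202, 5232], [397, 168, 16, 22, 125], [361, 191, 25, 22, 205], [406, 190, 7, 4, 22], [251, 208, 25, 30, 337], [219, 223, 16, 30, 142], [455, 261, 28, 7, 133], [369, 327, 15, 29, 173], [412, 326, 11, 6, 26], [424, 331, 8, 3, 16], [360, 338, 5, 5, 16], [376, 353, 10, 10, 52], [412, 354, 29, 29, 246], [347, 372, 4, 5, 17], [352, 380, 14, 9, 87], [408, 382, 11, 6, 49], [381, 394, 11, 10, 71], [394, 395, 7, 5, 23]]
```

```bash
python3 -c "
from plant import arm
print(arm.close_job())"
```

```text
the job is handed in; nothing more can be done
None
```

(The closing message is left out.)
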